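# Seat the hex-footed arbor in its holding block and load its spacers

## Robot

A 6-joint arm with a two-finger parallel gripper is mounted at the origin on a cart in front of the work surface, level with it; the furniture and walls round the work are solid. World frame = base frame: x ahead of the robot, y to its left, z up, the work surface at z = 0. Lengths are in m, angles in degrees, forces in N, time in s.
With the tool pointing down it reaches from about 0.25 to 0.725 m from the base axis. Payload 9.7 kg.
Tool frame: the origin (TCP) lies at the very end of the fingers, on their centre line; the grasp point (between the pads) lies 19 mm behind it (bot.grip_depth is the distance from the TCP to the grasp point, in m); z points along the fingers, y is the direction in which the jaws open and shut (so a half turn about z gives the same grasp; the last joint's range is limited). The gripper opens to 85 mm and grips with 20 to 120 N. Pads are 22 mm wide; open, the fingers measure 114 mm over their backs; the gripper's body (76 mm by 85 mm) begins 54 mm behind the grasp point. The pads swing forward as they close: fully open they stand 13 mm farther back than shut.
Start: joints at [70.417, 4.979, 10.078, 95.1, 0, 90], TCP at [0.184, 0.518, 0.231] pointing down, gripper open.
Joint ranges: [-179.16, 179.16], [-48.56, 103.87], [-65.8, 70.77], [-126.05, 130.52], [-82.76, 87.17], [-180, 180]. Speed limits (degrees/s): [127.2, 127.2, 147.25, 180, 180, 180].

## Interface

Orientations are given as [roll, pitch, yaw] about the fixed x, y, z axes, in that order (R = Rz(yaw) Ry(pitch) Rx(roll)).
In Python, from workcell import telemetry, optics, order, bot gives the robot as it stands. The module is installed in compiled form; this text tells all that it offers.
- The arm moves only by the shell command python3 -m inch 'ROWS' [FORCE]. ROWS is JSON, a list of rows, each a list of 7 numbers: the shift along the tool's x, y, z in m, then the turn, a rotation vector about the tool's x, y, z in rad, then the closure, from 0 (fully open) to 1 (shut). In form: [[tx, ty, tz, rx, ry, rz, grip], ...]. A call has 1 to 12 rows; each row is the pose to reach, as a shift and turn from the pose commanded when the call began, along the tool's axes at that moment; what a row does not reach only later rows make up. A row lasts 1/12 s, in which the tool goes at most 41.7 mm and 7.16 degrees, less where a joint would pass 70% of its speed; a pose out of reach is approached as far as the arm can. A call with a gripper value outside its range is refused whole. The fingers move at their own pace and stop on an object; FORCE is the grip in N (left out, the last holds). Time passes only in rows, so rows that repeat a pose let the fingers close. It gives the time, the measured TCP pose, the force and the opening at its end, in the units of the state.
- telemetry.get_obs(): the state, without advancing time (a new reading comes with each control period).
- optics.camera(name): name is "scene" or "side" or "wrist"; returns (picture, depth): 384x512x3 uint8, red, green, blue; 384x512 float32, m along the optical axis (not along the pixel's ray), 0 where there is no reading.
- optics.camera_info(name): a dict with "camera_matrix" (3x3 intrinsics, pixels), "k1" (the pictures are not rectified: a ray, as slopes to the right and down, at radius r is drawn at 1 + k1 r^2 times it, then the intrinsics apply), "xyz" and "attitude" of the camera in the world; the wrist camera has in their place "mount" (4x4, takes a point from camera to tool coordinates, whose origin is the TCP and whose axes are the flange's). Camera axes: x right, y down, z forward; pixel columns grow to the right and rows downward; lengths in m; the calibration is good to about 2 mm. A picture is of the moment at which its call begins: read the wrist's pose just before it. camera_info takes no time and is no camera call.
- order.job_done(): hands the job in, once; it reports no verdict.
The state is a dict: "time": time; "q": joint angles; "qd": joint speeds; "joint_efforts": joint torques, N m; "ee_pos": TCP position; "tcp_rot": TCP orientation; "wrist_force": force on the tool from outside, world axes, zero at the start; "torque": the same for the moment, N m; "opening": finger opening in m.
Only numpy, scipy, OpenCV 4.12 (cv2) and the standard library are available. Lean on these libraries where they do the work, as an engineer would, in place of code of your own. Each camera call takes 0.05 s, during which the arm holds its last target. There are 200 camera calls.

## Task

The arbor stands askew in the wooden holding block: its hexagonal foot lies across the edges of the hexagonal recess. Shuffle and turn it by its post until the foot drops fully home on the floor of the recess, then thread the two spacer rings onto the post, the thick one first and the thin one on top of it, each lying flat, and let go. Leave the sanding block where it is.

Things in the scene. Friction and masses are not known exactly. Their poses are not given: they have to be found in the camera images.
- block: Square wooden holding block, 120 x 120 mm, 24 mm high, screwed to the bench (it cannot move; it stands elsewhere and turned each time). Origin at the centre of its underside on the bench, z up, x and y along its sides. In its top is a round counterbore, 87 mm across, 6 mm deep: its floor is a ledge 18 mm above the bench. In the middle of that is the hexagonal recess.
- pocket (a point): Centre of the flat floor of the block's hexagonal recess, 6 mm above the bench; axes as the block's. The recess is 73.6 mm across flats and 12 mm deep below the ledge. Two of its flats face along +x and -x; its corners lie at 30, 90, 150, 210, 270, 330 degrees from x.
- arbor_mid (a point): Middle of the loose steel arbor (0.28 to 0.46 kg), on its axis, 40 mm above the foot's underside; turns with it, z up. Hexagonal foot 70 mm across flats, 22 mm thick, two flats facing +x and -x, so its yaw must match the recess's modulo 60 degrees (within about 5 when centred). Starts upright on the ledge (underside 18 mm above the bench), 20 to 40 degrees out, up to 2 mm off centre.
- arbor_top (a point): Top end of the arbor's post, 80 mm above the underside of its foot. The post is round, upright, 20 mm in diameter and 58 mm long above the foot, tapered over its last 6 mm to 10 mm across. Fully home, the foot's underside is 6 mm above the bench, its top stands 4 mm proud of the block, and the post ends 86 mm above the bench.
- thick_spacer_mid (a point): Middle (half-way up, on the axis) of the thick spacer: aluminium ring lying flat on the bench, outer diameter 56 mm, bore 27 mm, 28 mm thick, 0.12 kg, loose.
- thin_spacer_mid (a point): Middle (half-way up, on the axis) of the thin spacer: aluminium ring lying flat on the bench, outer diameter 56 mm, bore 27 mm, 18 mm thick, 0.08 kg, loose. The two spacers may stand in either place.
- sanding_block_mid (a point): Middle of the cork sanding block, 61 x 105 x 31 mm (long side along its y), lying loose on the bench; to be left alone.
Not all that is in view belongs to the job. Leave any red look-alike of the part that bears thin_spacer_mid alone.

How it is judged:
By the outcome, as a careful person would: the job done as asked, in the order asked, and still so for the second after the job is handed in, with the robot touching nothing.
It also fails if it takes over 64 s, if anything falls off the work surface, if the arm or the gripper's body presses on something with over 40 N, if the wrist force passes 120 N, or if a joint passes its speed limit or range.

## Working session

There is one attempt and no reset: what is moved stays moved. The work goes in short steps, Python scripts to look and compute and a shell command to move; the robot and the scene stay as the last step left them, time stands still between calls to the robot, and variables do not carry over. Pictures are saved under pics/ and viewed, about 8 in all and at most 12, crops included, and the job is handed in when it is done.

```bash
mkdir -p pics; cat > h.py <<'E'
import numpy as np, cv2
from workcell import telemetry, optics, order, bot
from scipy.spatial.transform import Rotation as R
def rot(a): return R.from_euler('xyz',a,degrees=True).as_matrix()
def pose():
    o=telemetry.get_obs(); return np.array(o['ee_pos']),rot(o['tcp_rot']),o
def shot(name):
    p,Rt,o=pose(); im,d=optics.camera(name); ci=optics.camera_info(name)
    if name=='wrist':
        M=np.array(ci['mount']); Rc=Rt@M[:3,:3]; t=p+Rt@M[:3,3]
    else: Rc=rot(ci['attitude']); t=np.array(ci['xyz'])
    return im,d,np.array(ci['camera_matrix']),ci['k1'],Rc,t
def cloud(s):
    im,d,K,k1,Rc,t=s
    v,u=np.mgrid[:384,:512].astype(float)
    pts=np.stack([u,v],-1).reshape(-1,1,2)
    n=cv2.undistortPoints(pts,K,np.array([k1,0,0,0.])).reshape(384,512,2)
    P=np.dstack([n[...,0]*d,n[...,1]*d,d])@Rc.T+t
    P[d<=0]=np.nan
    return P
def save(n,im): cv2.imwrite('pics/'+n+'.png',cv2.cvtColor(im,cv2.COLOR_RGB2BGR))
E
python3 - <<'E'
from h import *
for n in ['scene','side','wrist']:
    s=shot(n); np.savez('pics/'+n+'0.npz',im=s[0],P=cloud(s)); 
    print(n,optics.camera_info(n))
a=np.load('pics/scene0.npz')['im'];b=np.load('pics/side0.npz')['im']
save('s0',np.hstack([a,b])[:, :]) if 0 else save('s0',a); save('d0',b)
print(telemetry.get_obs(), bot.grip_depth)
E
```

```text
scene {'camera_matrix': array([[365.83874558,   0.        , 256.06814938],
       [  0.        , 365.83874558, 192.21060404],
       [  0.        ,   0.        ,   1.        ]]), 'k1': -0.10756906092134655, 'xyz': array([ 0.17002765, -0.6135063 ,  0.74094387]), 'attitude': array([-133.05874262,   -0.57712799,  -34.71993713])}
side {'camera_matrix': array([[418.4477568 ,   0.        , 259.9974925 ],
       [  0.        , 418.4477568 , 197.36137836],
       [  0.        ,   0.        ,   1.        ]]), 'k1': -0.09112310284121468, 'xyz': array([ 0.23640509, -0.803943  ,  0.79494869]), 'attitude': array([-129.97515315,    1.1435162 ,  -24.583991  ])}
wrist {'camera_matrix': array([[314.77107751,   0.        , 252.98654209],
       [  0.        , 314.77107751, 189.82710086],
       [  0.        ,   0.        ,   1.        ]]), 'k1': -0.07673316911226331, 'mount': array([[-7.85237246e-04, -9.64755424e-01, -2.63147024e-01,
         6.69958836e-02],
       [ 9.99999326e-01, -9.82762569e-04,  6.19003020e-04,
         1.88823903e-04],
       [-8.55797566e-04, -2.63146360e-01,  9.64755545e-01,
        -1.41678569e-01],
       [ 0.00000000e+00,  0.00000000e+00,  0.00000000e+00,
         1.00000000e+00]])}
{'time': 0.15, 'q': array([ 7.04166659e+01,  5.00588394e+00,  1.00462380e+01,  9.50997030e+01,
       -1.19517077e-03,  9.00024894e+01]), 'qd': array([ 0.14546305, -0.09645236,  0.16587515, -0.14824672,  0.03888694,
       -0.00087997]), 'joint_efforts': array([-4.04284783e-04, -5.20761216e+01,  4.65044332e+01,  1.38846925e-02,
       -6.60885848e-05, -4.82133373e-06]), 'ee_pos': array([0.18429781, 0.51802742, 0.23073866]), 'tcp_rot': array([-1.79940651e+02,  1.19774877e-03,  1.60414178e+02]), 'wrist_force': array([ 0.61941681, -0.79723015, -0.52202615]), 'torque': array([-0.01851353, -0.05581267,  0.02898753]), 'opening': 0.08493900820272433} 0.0187
```

View pics/s0.png

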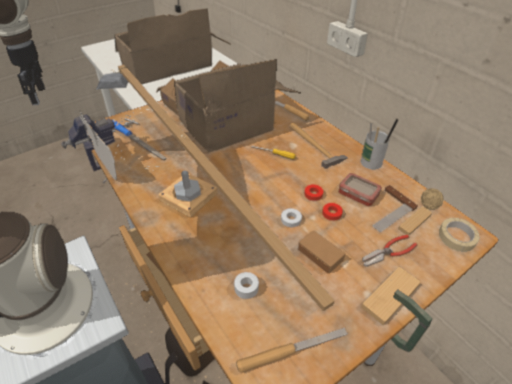

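The arbor in its block is at px (187,185). White/grey rings are at (246,284) and (291,216). Look-alikes are the red rings at (314,191) and (332,210) and the tape roll at (458,234). The sanding block is at (320,250), and a long lath runs between the rings. I choose the two grey rings; next I measure them and check a crop.

```bash
python3 - <<'E'
from h import *
for n in ['scene','side']:
    z=np.load(f'pics/{n}0.npz'); im,P=z['im'],z['P']
    hsv=cv2.cvtColor(im,cv2.COLOR_RGB2HSV)
    m=(hsv[...,1]<60)&(np.nan_to_num(P[...,2])>0.008)&(P[...,2]<0.12)&(P[...,0]>0.15)&(P[...,0]<.9)&(abs(P[...,1])<.6)
    k,l,st,c=cv2.connectedComponentsWithStats(m.astype(np.uint8))
    for i in range(1,k):
        if st[i,4]>60:
            Q=P[l==i]; zt=np.percentile(Q[:,2],95); T=Q[Q[:,2]>zt-.006]
            print(n,c[i].round(),st[i,4],'ztop',zt.round(4),'topc',((T.min(0)+T.max(0))/2).round(4),'ext',np.ptp(T,axis=0).round(3), 'rad',np.hypot(*T.mean(0)[:2]).round(3))
z=np.load('pics/scene0.npz');P=z['P']
for u,v in [(150,95),(200,155),(240,205),(280,250),(320,297),(320,250),(314,183),(175,205),(200,205)]: print((u,v),P[v,u].round(3))
im=z['im']; b=np.load('pics/side0.npz')['im']; w=np.load('pics/wrist0.npz')['im']
a=cv2.resize(im[140:310,140:350],None,fx=2.8,fy=2.8,interpolation=2)
save('c1',a); save('c2',np.hstack([b,w])[:, :]); save('c2',cv2.resize(np.hstack([b,w]),(800,300)))
E
```

```text
scene [185. 106.] 88 ztop 0.1182 topc [0.6082 0.4332 0.1161] ext [0.008 0.112 0.008] rad 0.744
scene [ 93. 138.] 1430 ztop 0.1051 topc [0.2844 0.4398 0.1092] ext [0.047 0.314 0.02 ] rad 0.563
scene [187. 188.] 502 ztop 0.0901 topc [0.4505 0.1271 0.0925] ext [0.016 0.014 0.016] rad 0.467
scene [358. 186.] 171 ztop 0.0211 topc [ 0.8802 -0.1343  0.0192] ext [0.039 0.081 0.008] rad 0.895
scene [291. 217.] 219 ztop 0.0188 topc [ 0.6433 -0.1099  0.0165] ext [0.053 0.054 0.007] rad 0.652
scene [377. 254.] 151 ztop 0.018 topc [ 0.7398 -0.3356  0.0155] ext [0.086 0.027 0.007] rad 0.809
scene [246. 284.] 457 ztop 0.0295 topc [ 0.4219 -0.2229  0.0273] ext [0.055 0.055 0.008] rad 0.477
scene [415. 310.] 469 ztop 0.0481 topc [ 0.6796 -0.4933  0.0466] ext [0.016 0.08  0.009] rad 0.841
scene [310. 342.] 213 ztop 0.0149 topc [ 0.4558 -0.4115  0.0128] ext [0.073 0.031 0.008] rad 0.61
side [212. 114.] 85 ztop 0.1171 topc [0.6085 0.4316 0.1157] ext [0.005 0.106 0.008] rad 0.745
side [122. 136.] 669 ztop 0.1084 topc [0.2854 0.4414 0.111 ] ext [0.044 0.31  0.017] rad 0.556
side [ 99. 134.] 130 ztop 0.076
[... 431 characters left out ...]
.008] rad 0.651
side [377. 275.] 200 ztop 0.0184 topc [ 0.7395 -0.338   0.0168] ext [0.084 0.031 0.008] rad 0.809
side [235. 287.] 433 ztop 0.0297 topc [ 0.4208 -0.2245  0.0279] ext [0.055 0.053 0.008] rad 0.477
side [400. 329.] 250 ztop 0.0487 topc [ 0.679  -0.4958  0.0467] ext [0.015 0.077 0.008] rad 0.842
side [281. 350.] 213 ztop 0.0146 topc [ 0.4496 -0.4101  0.012 ] ext [0.067 0.028 0.007] rad 0.605
(150, 95) [0.589 0.745 0.018]
(200, 155) [0.565 0.263 0.021]
(240, 205) [ 0.548 -0.002  0.021]
(280, 250) [ 0.545 -0.189  0.02 ]
(320, 297) [ 0.537 -0.347  0.023]
(320, 250) [ 0.621 -0.251  0.03 ]
(314, 183) [ 0.798 -0.032  0.001]
(175, 205) [0.399 0.102 0.018]
(200, 205) [0.46  0.07  0.011]
```

View pics/c1.png

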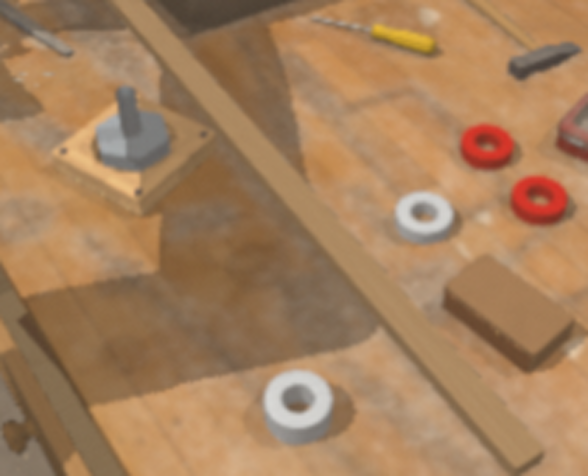

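View pics/c2.png

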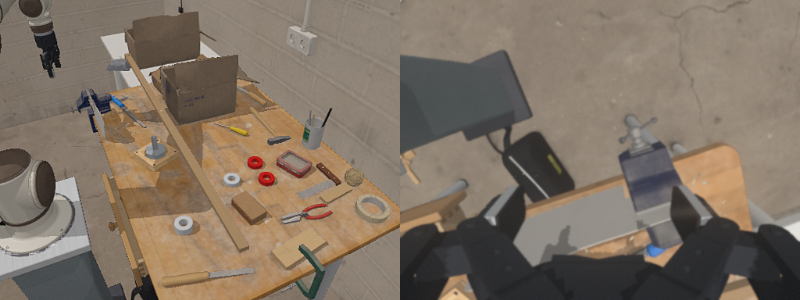

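Image check: thick ring (z top 0.029) at (0.421,-0.224), thin ring (z top 0.019) at (0.642,-0.110), and the arbor post at (0.451,0.127). The heights agree with the description. Before moving I check how far the box intrudes.

```bash
python3 - <<'E'
from h import *
P=np.load('pics/scene0.npz')['P'].reshape(-1,3)
for zl,zh in [(.05,.12),(.12,.2),(.2,.4)]:
    Q=P[(P[:,2]>zl)&(P[:,2]<zh)&(P[:,0]>.15)&(P[:,0]<1)&(abs(P[:,1])<.7)]
    H,xe,ye=np.histogram2d(Q[:,0],Q[:,1],bins=[np.arange(.15,1,.05),np.arange(-.7,.75,.1)])
    print(zl,[(xe[i].round(2),ye[j].round(2),int(H[i,j])) for i,j in zip(*np.where(H>8))])
E
```

```text
0.05 [(np.float64(0.2), np.float64(0.5), 109), (np.float64(0.25), np.float64(0.3), 136), (np.float64(0.25), np.float64(0.4), 99), (np.float64(0.25), np.float64(0.5), 295), (np.float64(0.3), np.float64(0.2), 27), (np.float64(0.3), np.float64(0.5), 192), (np.float64(0.35), np.float64(0.5), 99), (np.float64(0.4), np.float64(0.1), 56), (np.float64(0.45), np.float64(0.1), 52), (np.float64(0.6), np.float64(0.2), 289), (np.float64(0.6), np.float64(0.3), 252), (np.float64(0.6), np.float64(0.4), 179), (np.float64(0.6), np.float64(0.5), 100), (np.float64(0.6), np.float64(0.6), 149), (np.float64(0.65), np.float64(0.2), 263), (np.float64(0.65), np.float64(0.5), 129), (np.float64(0.65), np.float64(0.6), 30), (np.float64(0.7), np.float64(0.2), 244), (np.float64(0.7), np.float64(0.5), 51), (np.float64(0.75), np.float64(0.2), 223), (np.float64(0.8), np.float64(0.2), 207), (np.float64(0.85), np.float64(0.2), 70), (np.float64(0.85), np.float64(0.6), 52), (np.float64(0.9), np.float64(0.6), 12)]
0.12 [(np.float64(0.25), np.float64(0.3), 43), (np.float64(0.25), np.float64(0.4), 28), (np.float64(0.25), np
[... 513 characters left out ...]
np.float64(0.85), np.float64(0.2), 123), (np.float64(0.85), np.float64(0.5), 17), (np.float64(0.9), np.float64(0.2), 34), (np.float64(0.9), np.float64(0.3), 19)]
0.2 [(np.float64(0.15), np.float64(0.4), 812), (np.float64(0.15), np.float64(0.5), 94), (np.float64(0.2), np.float64(0.4), 98), (np.float64(0.2), np.float64(0.5), 166), (np.float64(0.6), np.float64(0.2), 97), (np.float64(0.6), np.float64(0.3), 203), (np.float64(0.65), np.float64(0.2), 254), (np.float64(0.65), np.float64(0.3), 111), (np.float64(0.7), np.float64(0.2), 326), (np.float64(0.7), np.float64(0.3), 9), (np.float64(0.75), np.float64(0.2), 309), (np.float64(0.8), np.float64(0.2), 278), (np.float64(0.85), np.float64(0.2), 119)]
```

```bash
python3 -m inch '[[-0.382,-0.279,0.01,0,0,0.955,0],[-0.382,-0.279,0.01,0,0,0.955,0],[-0.382,-0.279,0.01,0,0,0.955,0],[-0.382,-0.279,0.01,0,0,0.955,0],[-0.382,-0.279,0.01,0,0,0.955,0],[-0.382,-0.279,0.01,0,0,0.955,0],[-0.382,-0.279,0.01,0,0,0.955,0],[-0.382,-0.279,0.01,0,0,0.955,0],[-0.382,-0.279,0.01,0,0,0.955,0],[-0.382,-0.279,0.01,0,0,0.955,0],[-0.382,-0.279,0.01,0,0,0.955,0],[-0.382,-0.279,0.01,0,0,0.955,0]]' 30
python3 -m inch '[[0,0,0,0,0,0,0],[0,0,0,0,0,0,0],[0,0,0,0,0,0,0]]'
python3 - <<'E'
from h import *
s=shot('wrist'); np.savez('pics/w1.npz',im=s[0],P=cloud(s)); save('w1',s[0])
P=cloud(s); Q=P.reshape(-1,3)
def f(zl,zh,r=.08):
    m=(Q[:,2]>zl)&(Q[:,2]<zh)&(np.hypot(Q[:,0]-.45,Q[:,1]-.127)<r); return Q[m]
T=f(.09,.105,.03); print(len(T),((T.min(0)+T.max(0))/2).round(4),np.ptp(T,axis=0),T.mean(0))
F=f(.034,.045)[:,:2]; r=cv2.minAreaRect(F.astype(np.float32)); print('foot',len(F),r)
h=cv2.convexHull(F.astype(np.float32)).reshape(-1,2)
# best hexagon angle: min width over angle mod 60
best=[]
for a in np.arange(-30,30,1.):
    w=[];c=[]
    for k in range(3):
        n=np.array([np.cos(np.radians(a+60*k)),np.sin(np.radians(a+60*k))]); p=h@n; w.append(np.ptp(p)); c.append((p.max()+p.min())/2)
    best.append((sum(w),a,np.round(w,4)))
print(sorted(best,key=lambda x:x[0])[:4])
B=f(.019,.029,.1)[:,:2]; print('block',len(B),cv2.minAreaRect(B.astype(np.float32)))
E
```

```text
time: 1.15
ee_pos: [0.4525, 0.1235, 0.2208]
tcp_rot: [-180.0, 0.1, 105.5]
wrist_force: [0.1, 0.8, -0.2]
opening: 0.0853
time: 1.4
ee_pos: [0.4504, 0.1277, 0.2212]
tcp_rot: [-180.0, -0.0, 105.7]
wrist_force: [-0.1, -0.8, 0.6]
opening: 0.0855
379 [0.4517 0.1323 0.0942] [0.01925639 0.01940869 0.0083881 ] [0.45141084 0.13315768 0.09447873]
foot 3201 ((0.45204564929008484, 0.13249202072620392), (0.07837557792663574, 0.07051396369934082), 11.654266357421875)
[(np.float64(0.21022758764210567), np.float64(-17.0), array([0.0693, 0.0702, 0.0708])), (np.float64(0.21039093455856162), np.float64(-18.0), array([0.0697, 0.0701, 0.0706])), (np.float64(0.21120297757469073), np.float64(-19.0), array([0.0702, 0.0702, 0.0708])), (np.float64(0.21180246392404145), np.float64(-16.0), array([0.0698, 0.0707, 0.0713]))]
block 7186 ((0.4717263877391815, 0.13299669325351715), (0.154884934425354, 0.1313857138156891), 20.98802947998047)
```

View pics/w1.png

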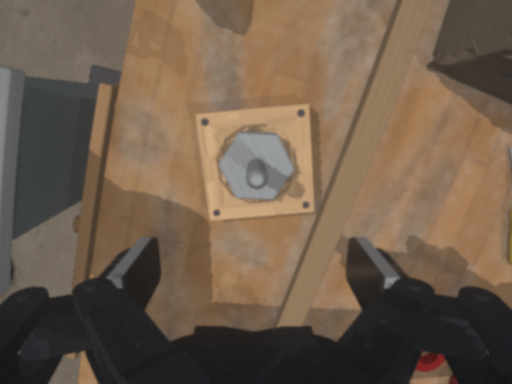

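The wrist view shows the foot centred at about (257,165), askew in the counterbore. The block corners are at about (196,115), (308,104), (314,211) and (209,220). I get the block's yaw and centre next.

```bash
python3 - <<'E'
from h import *
z=np.load('pics/w1.npz'); P=z['P']; im=z['im']
m=(np.nan_to_num(P[...,2])>.020)&(P[...,2]<.030)
v,u=np.mgrid[:384,:512]
m&=(u>180)&(u<330)&(v>90)&(v<235)
m=cv2.morphologyEx(m.astype(np.uint8),cv2.MORPH_OPEN,np.ones((5,5)))
k,l,st,c=cv2.connectedComponentsWithStats(m); i=1+np.argmax(st[1:,4]); B=P[l==i]; print(st[i],B[:,2].mean())
r=cv2.minAreaRect(B[:,:2].astype(np.float32)); print(r)
for uv in [(197,116),(307,105),(313,210),(210,219)]: print(uv,P[uv[1],uv[0]].round(4), P[uv[1]+ (3 if uv[1]<150 else -3),uv[0]+(3 if uv[0]<250 else -3)].round(4))
c=cv2.cvtColor(im,cv2.COLOR_RGB2BGR)[90:235,180:330]; cv2.imwrite('pics/w1c.png',cv2.resize(c,None,fx=4,fy=4,interpolation=2))
E
```

```text
[ 196  104  118  116 6791] 0.02302173025912918
((0.45323076844215393, 0.13213098049163818), (0.1197277158498764, 0.11975303292274475), 20.98802947998047)
(197, 116) [0.378  0.1651 0.0225] [0.3819 0.1629 0.0226]
(307, 105) [0.4867 0.2073 0.0235] [0.4846 0.2035 0.0235]
(313, 210) [0.5295 0.0986 0.0229] [0.5249 0.1013 0.0236]
(210, 219) [0.4188 0.0561 0.0225] [0.4213 0.0609 0.0233]
```

View pics/w1c.png

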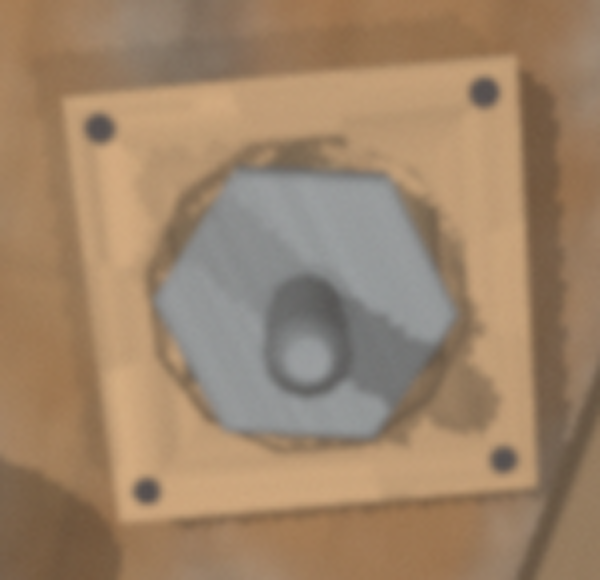

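Block yaw is 21° and the foot is at about -17.5° (mod 60). Target is -39°, so I turn it -21.5°; the other reading of the block yaw would break the stated 20–40° range. The centre offset is about 1 mm. I descend and grip the post.

```bash
python3 -m inch '[[0.003,0.0025,0.04,0,0,0,0],[0.003,0.0025,0.08,0,0,0,0],[0.003,0.0025,0.12,0,0,0,0],[0.003,0.0025,0.15,0,0,0,0],[0.003,0.0025,0.163,0,0,0,0],[0.003,0.0025,0.163,0,0,0,0.5],[0.003,0.0025,0.163,0,0,0,0.7],[0.003,0.0025,0.163,0,0,0,1],[0.003,0.0025,0.163,0,0,0,1],[0.003,0.0025,0.163,0,0,0,1],[0.003,0.0025,0.163,0,0,0,1],[0.003,0.0025,0.163,0,0,0,1]]' 40
python3 -m inch '[[0,0,0,0,0,0,1],[0,0,0,0,0,0,1],[0,0,0,0,0,0,1]]'
```

```text
time: 2.45
ee_pos: [0.4531, 0.1312, 0.0597]
tcp_rot: [179.9, -0.0, 105.7]
wrist_force: [-0.1, 0.5, 7.1]
opening: 0.0188
time: 2.7
ee_pos: [0.4531, 0.1312, 0.0597]
tcp_rot: [179.9, -0.0, 105.7]
wrist_force: [-1.4, 1.1, 5.5]
opening: 0.0188
```

```bash
python3 -m inch '[[0,0,0,0,0,0.12,1],[0,0,0,0,0,0.24,1],[0,0,0,0,0,0.36,1],[0,0,0,0,0,0.375,1],[0,0,0,0,0,0.375,1]]'
python3 -m inch '[[0,0,0.001,0,0,0,1],[0,0,0.002,0,0,0,1],[0,0,0.003,0,0,0,1],[0,0,0.003,0,0,0,1]]'
python3 - <<'E'
from h import *
s=shot('wrist'); np.savez('pics/w2.npz',im=s[0],P=cloud(s)); save('w2',s[0])
P=cloud(s);Q=P.reshape(-1,3); print(pose()[2]['ee_pos'])
m=(Q[:,2]>.018)&(Q[:,2]<.048)&(np.hypot(Q[:,0]-.453,Q[:,1]-.132)<.045)
print(np.histogram(Q[m][:,2],np.arange(.018,.05,.003)))
E
```

```text
time: 3.12
ee_pos: [0.4522, 0.1308, 0.0582]
tcp_rot: [-180.0, 0.0, 84.3]
wrist_force: [0.5, -0.3, -3.1]
opening: 0.0185
time: 3.45
ee_pos: [0.4521, 0.1308, 0.0549]
tcp_rot: [-180.0, 0.0, 84.3]
wrist_force: [0.2, 0.2, -2.7]
opening: 0.0189
[0.45218874 0.13080729 0.05504771]
(array([ 357,  790,   94,   77,  512, 6761,  113,   67,   69,   70]), array([0.018, 0.021, 0.024, 0.027, 0.03 , 0.033, 0.036, 0.039, 0.042,
       0.045, 0.048]))
```

The foot has already moved about 4 mm down into the recess, hanging by its own weight of 3 N. I lower it the rest.

```bash
python3 -m inch '[[0,0,0.002,0,0,0,1],[0,0,0.004,0,0,0,1],[0,0,0.006,0,0,0,1],[0,0,0.0075,0,0,0,1],[0,0,0.0075,0,0,0,1]]'
python3 -m inch '[[0,0,0,0,0,0,0.8],[0,0,0,0,0,0,0.4],[0,0,0,0,0,0,0.4],[0,0,0,0,0,0,0],[0,0,-0.03,0,0,0,0],[0,0,-0.07,0,0,0,0],[0,0,-0.11,0,0,0,0],[0,0,-0.15,0,0,0,0],[0,0,-0.17,0,0,0,0],[0,0,-0.17,0,0,0,0],[0,0,-0.17,0,0,0,0],[0,0,-0.17,0,0,0,0]]'
python3 - <<'E'
from h import *
s=shot('wrist'); save('w3',s[0])
P=cloud(s);Q=P.reshape(-1,3); print(pose()[2]['ee_pos'])
d=np.hypot(Q[:,0]-.453,Q[:,1]-.132)
F=Q[(d>.014)&(d<.033)&(Q[:,2]<.06)]; print('foot z',np.percentile(F[:,2],[5,50,95]))
n=np.linalg.lstsq(np.c_[F[:,:2],np.ones(len(F))],F[:,2],rcond=None)[0]; print('tilt',np.degrees(n[:2]))
B=Q[(d>.047)&(d<.058)&(Q[:,2]>.015)]; print('block z',np.median(B[:,2]))
for zl,zh in [(.078,.095),(.05,.07)]:
    T=Q[(Q[:,2]>zl)&(Q[:,2]<zh)&(d<.03)]; print('post',len(T),((T.min(0)+T.max(0))/2),np.ptp(T,axis=0))
E
```

```text
time: 3.92
ee_pos: [0.4523, 0.1308, 0.0478]
tcp_rot: [180.0, -0.0, 84.2]
wrist_force: [-0.4, 0.2, -3.1]
opening: 0.0189
time: 4.92
ee_pos: [0.4522, 0.1308, 0.2171]
tcp_rot: [-180.0, 0.0, 84.2]
wrist_force: [0.6, 0.3, -0.8]
opening: 0.0853
[0.45200407 0.13072835 0.21663166]
foot z [0.02573018 0.02691996 0.02815491]
tilt [-0.02518423  0.01644111]
block z 0.2705944433839731
post 355 [0.4514822  0.13208449 0.08254189] [0.0193161  0.01973255 0.00896548]
post 74 [0.45189172 0.13701107 0.05997724] [0.01885075 0.01072295 0.01989977]
```

The foot is home: its top reads 27 mm with the block's known 1 mm low bias, and tilt is about 0. Next I go over the thick spacer with the jaws partly closed, and measure the fingertip position.

```bash
python3 -m inch '[[-0.356,0.0055,0.05,0,0,0,0.2],[-0.356,0.0055,0.05,0,0,0,0.2],[-0.356,0.0055,0.05,0,0,0,0.2],[-0.356,0.0055,0.05,0,0,0,0.2],[-0.356,0.0055,0.05,0,0,0,0.2],[-0.356,0.0055,0.05,0,0,0,0.2],[-0.356,0.0055,0.05,0,0,0,0.2],[-0.356,0.0055,0.05,0,0,0,0.2],[-0.356,0.0055,0.05,0,0,0,0.2],[-0.356,0.0055,0.05,0,0,0,0.2],[-0.356,0.0055,0.05,0,0,0,0.2],[-0.356,0.0055,0.05,0,0,0,0.2]]' 40
cat > ring.py <<'E'
from h import *
import sys
cx,cy,zt=map(float,sys.argv[1:4])
p,Rt,o=pose(); s=shot('wrist'); P=cloud(s); Q=P.reshape(-1,3); save(sys.argv[4],s[0])
print(o['time'],p,o['tcp_rot'],o['opening'],o['wrist_force'])
d=np.hypot(Q[:,0]-cx,Q[:,1]-cy)
T=Q[(abs(Q[:,2]-zt)<.004)&(d<.04)]; (c,r)=cv2.minEnclosingCircle(T[:,:2].astype(np.float32))
print('ring',len(T),c,r,np.median(T[:,2])); dd=np.array([c[0],c[1],0])-p; print('tool shift to ring',(Rt.T@dd).round(4))
L=(Q-p)@Rt; v=np.isfinite(L[:,0])&(L[:,2]<.03)&(L[:,2]>-.08)&(abs(L[:,0])<.03)&(abs(L[:,1])<.08)
for sg in (1,-1):
    f=L[v&(L[:,1]*sg>0)]
    if len(f): print('finger',sg,len(f),'tip z',np.percentile(f[:,2],[90,99,100]).round(4),'y range',np.percentile(f[f[:,2]>f[:,2].max()-.015][:,1],[0,50,100]).round(4))
E
python3 ring.py .4215 -.2237 .028 r1
```

```text
time: 5.97
ee_pos: [0.4215, -0.2235, 0.1669]
tcp_rot: [-179.9, -0.0, 84.2]
wrist_force: [-0.7, 0.8, 0.9]
opening: 0.0682
5.9667 [ 0.4214622  -0.2234676   0.16688966] [-1.79911112e+02 -4.97757686e-02  8.41840454e+01] 0.06817047974009376 [-0.72052748  0.75220068  0.87179762]
ring 2082 (0.42090684175491333, -0.22045794129371643) 0.02788352407515049 0.026856494624084376
tool shift to ring [ 0.0028 -0.0006  0.1669]
finger 1 13299 tip z [-0.0328 -0.0116 -0.006 ] y range [0.0333 0.0338 0.0473]
finger -1 13370 tip z [-0.0329 -0.0114 -0.0053] y range [-0.0482 -0.0348 -0.0342]
```

```bash
python3 -m inch '[[0.0028,-0.0006,0.04,0,0,0,0.2],[0.0028,-0.0006,0.08,0,0,0,0.2],[0.0028,-0.0006,0.12,0,0,0,0.2],[0.0028,-0.0006,0.15,0,0,0,0.2],[0.0028,-0.0006,0.163,0,0,0,0.2],[0.0028,-0.0006,0.166,0,0,0,0.2],[0.0028,-0.0006,0.166,0,0,0,0.3],[0.0028,-0.0006,0.166,0,0,0,0.5],[0.0028,-0.0006,0.166,0,0,0,0.6],[0.0028,-0.0006,0.166,0,0,0,0.6],[0.0028,-0.0006,0.166,0,0,0,0.6]]' 40
python3 -m inch '[[0,0,-0.02,0,0,0,0.6],[0,0,-0.06,0,0,0,0.6],[0,0,-0.1,0,0,0,0.6],[0,0,-0.12,0,0,0,0.6],[0,0,-0.12,0,0,0,0.6],[0,0,-0.12,0,0,0,0.6]]'
```

```text
time: 6.93
ee_pos: [0.4222, -0.2213, 0.0027]
tcp_rot: [179.9, 0.0, 84.2]
wrist_force: [0.6, -0.8, -1.2]
opening: 0.0552
time: 7.43
ee_pos: [0.4223, -0.2215, 0.1232]
tcp_rot: [179.8, 0.1, 84.2]
wrist_force: [0.1, -1.0, -0.2]
opening: 0.055
```

```bash
python3 - <<'E'
from h import *
p,Rt,o=pose(); s=shot('wrist'); P=cloud(s); save('r2',s[0])
L=(P-p)@Rt
hsv=cv2.cvtColor(s[0],cv2.COLOR_RGB2HSV)
m=(np.hypot(L[...,0],L[...,1])<.034)&(L[...,2]>-.06)&(L[...,2]<.03)&(hsv[...,1]<60)&(hsv[...,2]>110)
T=L[m]; print(len(T), np.percentile(T,[1,50,99],axis=0).round(4)); T=T[abs(T[:,2]-np.percentile(T[:,2],20))<.006]
print(cv2.minEnclosingCircle(T[:,:2].astype(np.float32)))
E
```

```text
9413 [[-0.0259 -0.0265 -0.0258]
 [ 0.0034 -0.0009 -0.0243]
 [ 0.0263  0.0253  0.0001]]
((-0.0007967316196300089, -0.0005673585692420602), 0.028114765882492065)
```

View pics/r2.png

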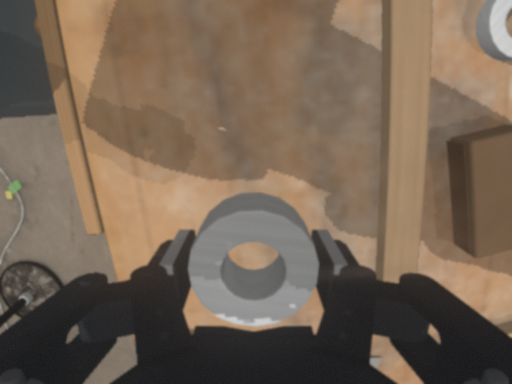

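Thick ring is held level at (253,258). I carry it over the post and look through the bore.

```bash
python3 -m inch '[[0.355,-0.006,0,0,0,0,0.6],[0.355,-0.006,0,0,0,0,0.6],[0.355,-0.006,0,0,0,0,0.6],[0.355,-0.006,0,0,0,0,0.6],[0.355,-0.006,0,0,0,0,0.6],[0.355,-0.006,0,0,0,0,0.6],[0.355,-0.006,0,0,0,0,0.6],[0.355,-0.006,0,0,0,0,0.6],[0.355,-0.006,0,0,0,0,0.6],[0.355,-0.006,0.0,0,0,0,0.6],[0.355,-0.006,0.0,0,0,0,0.6],[0.355,-0.006,0.0,0,0,0,0.6]]'
python3 -m inch '[[0,0,0.01,0,0,0,0.6],[0,0,0.018,0,0,0,0.6],[0,0,0.018,0,0,0,0.6],[0,0,0.018,0,0,0,0.6]]'
python3 - <<'E'
from h import *
p,Rt,o=pose(); s=shot('wrist'); P=cloud(s); c=s[0]; 
print(p)
L=(P-p)@Rt; z=P[...,2]
m=(abs(z-.0855)<.006)&(np.hypot(L[...,0],L[...,1])<.02)
T=L[m]; print('post in tool',len(T),((T.min(0)+T.max(0))/2).round(4),np.ptp(T,axis=0).round(4))
m=(abs(L[...,2]+.0243)<.004)&(np.hypot(L[...,0],L[...,1])<.034); T=L[m]
print('ring',cv2.minEnclosingCircle(T[:,:2].astype(np.float32)))
m=(np.hypot(L[...,0],L[...,1])<.0135)&(L[...,2]>0);T=L[m];print(len(T),np.percentile(T,[1,50,99],axis=0).round(4) if len(T) else 0)
save('t1',cv2.resize(c[140:340,150:350],None,fx=2.8,fy=2.8,interpolation=2))
E
```

```text
time: 8.48
ee_pos: [0.4507, 0.1322, 0.1205]
tcp_rot: [-179.9, 0.1, 84.2]
wrist_force: [-1.0, 0.9, -1.8]
opening: 0.0548
time: 8.82
ee_pos: [0.4509, 0.1319, 0.1028]
tcp_rot: [-179.9, 0.0, 84.1]
wrist_force: [-0.3, -1.0, -1.1]
opening: 0.0555
[0.45091757 0.13187399 0.10280632]
post in tool 8 [-0.0085  0.0004  0.0224] [0.0008 0.0051 0.0017]
ring ((0.004255637060850859, 5.376309127314016e-05), 0.03287079557776451)
272 [[-0.0098 -0.0112  0.0006]
 [ 0.0095  0.0003  0.0744]
 [ 0.013   0.0118  0.077 ]]
```

View pics/t1.png

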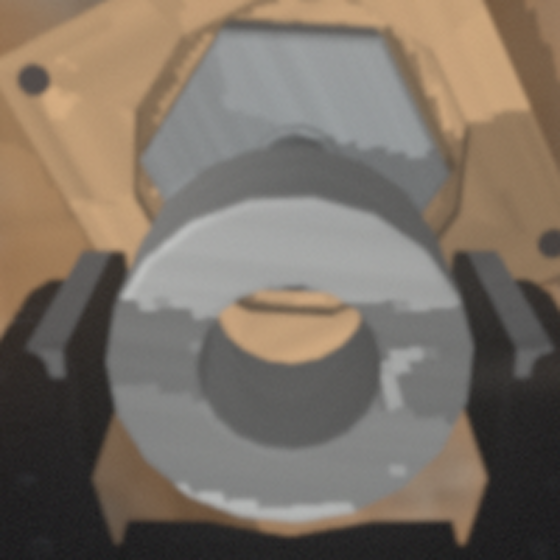

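In the crop, the post base peeps out behind the ring at about (298,140), and the ring's axis is at about 290. That agrees with the pose: shift about 1.5 mm along tool y, then lower a little and check the force.

```bash
python3 -m inch '[[0.0006,0.0016,0,0,0,0,0.6],[0.0006,0.0016,0.005,0,0,0,0.6],[0.0006,0.0016,0.01,0,0,0,0.6],[0.0006,0.0016,0.015,0,0,0,0.6],[0.0006,0.0016,0.02,0,0,0,0.6],[0.0006,0.0016,0.025,0,0,0,0.6],[0.0006,0.0016,0.025,0,0,0,0.6]]'
python3 -m inch '[[0,0,0.005,0,0,0,0.6],[0,0,0.01,0,0,0,0.6],[0,0,0.01,0,0,0,0.6]]'
```

```text
time: 9.45
ee_pos: [0.4525, 0.133, 0.0774]
tcp_rot: [-179.9, 0.0, 84.2]
wrist_force: [-0.8, 0.1, -1.7]
opening: 0.0552
time: 9.7
ee_pos: [0.4526, 0.1331, 0.0677]
tcp_rot: [-179.9, 0.0, 84.2]
wrist_force: [0.0, -0.4, -1.2]
opening: 0.0554
```

Threaded without contact. Lower to just above the foot, release and rise.

```bash
python3 -m inch '[[0,0,0.01,0,0,0,0.6],[0,0,0.02,0,0,0,0.6],[0,0,0.03,0,0,0,0.6],[0,0,0.034,0,0,0,0.6],[0,0,0.034,0,0,0,0.6],[0,0,0.034,0,0,0,0.6]]'
python3 -m inch '[[0,0,0,0,0,0,0.3],[0,0,0,0,0,0,0.2],[0,0,0,0,0,0,0.2],[0,0,-0.03,0,0,0,0.2],[0,0,-0.07,0,0,0,0.2],[0,0,-0.11,0,0,0,0.2],[0,0,-0.15,0,0,0,0.2],[0,0,-0.18,0,0,0,0.2],[0,0,-0.18,0,0,0,0.2],[0,0,-0.18,0,0,0,0.2]]'
cat > top.py <<'E'
from h import *
import sys
p,Rt,o=pose(); s=shot('wrist'); P=cloud(s); Q=P.reshape(-1,3); save(sys.argv[1],s[0]); print(p,o['tcp_rot'])
zt=float(sys.argv[2]); d=np.hypot(Q[:,0]-.453,Q[:,1]-.132)
T=Q[(abs(Q[:,2]-zt)<.006)&(d<.04)&(d>.0115)]; print('ring',len(T),cv2.minEnclosingCircle(T[:,:2].astype(np.float32)),np.percentile(T[:,2],[5,50,95]))
n=np.linalg.lstsq(np.c_[T[:,:2],np.ones(len(T))],T[:,2],rcond=None)[0]; print('tilt deg',np.degrees(n[:2]))
T=Q[(Q[:,2]>.079)&(Q[:,2]<.095)&(d<.02)]; print('post',len(T),((T.min(0)+T.max(0))/2),np.ptp(T,axis=0))
E
python3 top.py p1 .056
```

```text
time: 10.2
ee_pos: [0.4528, 0.1331, 0.0344]
tcp_rot: [-180.0, 0.0, 84.2]
wrist_force: [-0.7, 1.1, -1.6]
opening: 0.0552
time: 11.03
ee_pos: [0.454, 0.1335, 0.2169]
tcp_rot: [179.8, -0.1, 84.2]
wrist_force: [0.2, -0.1, -0.9]
opening: 0.0681
[0.45401277 0.13346791 0.21691246] [ 1.79783977e+02 -8.83686845e-02  8.42123811e+01]
ring 1731 ((0.4523104131221771, 0.13277369737625122), 0.028054283931851387) [0.05334932 0.05484934 0.05604508]
tilt deg [-0.04015547 -0.30443505]
post 333 [0.45139176 0.13228135 0.08250961] [0.01864214 0.01916774 0.00700077]
```

The thick ring is flat on the foot: top 0.055, tilt under 0.4°. Now the thin spacer.

```bash
python3 -m inch '[[-0.223,0.212,0.05,0,0,0,0.2],[-0.223,0.212,0.05,0,0,0,0.2],[-0.223,0.212,0.05,0,0,0,0.2],[-0.223,0.212,0.05,0,0,0,0.2],[-0.223,0.212,0.05,0,0,0,0.2],[-0.223,0.212,0.05,0,0,0,0.2],[-0.223,0.212,0.05,0,0,0,0.2],[-0.223,0.212,0.05,0,0,0,0.2],[-0.223,0.212,0.05,0,0,0,0.2],[-0.223,0.212,0.05,0,0,0,0.2],[-0.223,0.212,0.05,0,0,0,0.2],[-0.223,0.212,0.05,0,0,0,0.2]]'
python3 ring.py .6425 -.108 .018 r3
```

```text
time: 12.08
ee_pos: [0.6409, -0.109, 0.1648]
tcp_rot: [-180.0, -0.0, 84.3]
wrist_force: [0.1, 0.3, -0.5]
opening: 0.0686
12.0833 [ 0.64094056 -0.10903822  0.1647934 ] [-1.79979499e+02 -9.48228393e-03  8.42719168e+01] 0.06859129310303692 [ 0.14308659  0.32470591 -0.54429763]
ring 1985 (0.6436837911605835, -0.1079433262348175) 0.027975670993328094 0.01686879969095001
tool shift to ring [0.0013 0.0027 0.1648]
finger 1 13280 tip z [-0.033  -0.0115 -0.0057] y range [0.0333 0.0339 0.0471]
finger -1 13370 tip z [-0.033  -0.0112 -0.0062] y range [-0.0481 -0.0349 -0.0343]
```

View pics/r3.png

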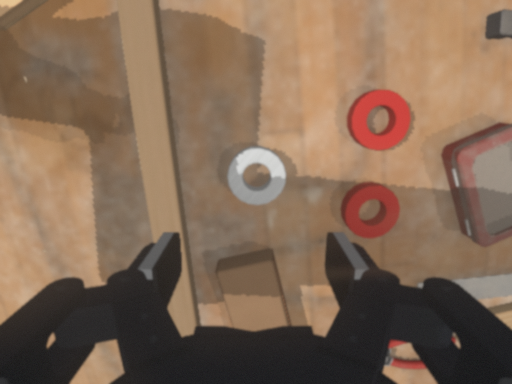

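Thin ring at (257,176), clear of the lath (edge ~180) and of the red rings (379,120), (371,210). Grasp.

```bash
python3 -m inch '[[0.0013,0.0027,0.04,0,0,0,0.2],[0.0013,0.0027,0.08,0,0,0,0.2],[0.0013,0.0027,0.12,0,0,0,0.2],[0.0013,0.0027,0.15,0,0,0,0.2],[0.0013,0.0027,0.162,0,0,0,0.2],[0.0013,0.0027,0.165,0,0,0,0.2],[0.0013,0.0027,0.165,0,0,0,0.3],[0.0013,0.0027,0.165,0,0,0,0.5],[0.0013,0.0027,0.165,0,0,0,0.6],[0.0013,0.0027,0.165,0,0,0,0.6],[0.0013,0.0027,0.165,0,0,0,0.6]]' 40
python3 -m inch '[[0,0,-0.02,0,0,0,0.6],[0,0,-0.06,0,0,0,0.6],[0,0,-0.1,0,0,0,0.6],[0,0,-0.13,0,0,0,0.6],[0,0,-0.13,0,0,0,0.6],[0,0,-0.13,0,0,0,0.6]]'
python3 - <<'E'
from h import *
p,Rt,o=pose(); s=shot('wrist'); P=cloud(s); save('r4',s[0])
L=(P-p)@Rt
hsv=cv2.cvtColor(s[0],cv2.COLOR_RGB2HSV)
m=(np.hypot(L[...,0],L[...,1])<.034)&(L[...,2]>-.06)&(L[...,2]<.03)&(hsv[...,1]<60)&(hsv[...,2]>110)
T=L[m]; print(len(T), np.percentile(T,[1,50,99],axis=0).round(4)); T=T[abs(T[:,2]-np.percentile(T[:,2],20))<.006]
print(p,cv2.minEnclosingCircle(T[:,:2].astype(np.float32)))
n=np.linalg.lstsq(np.c_[T[:,:2],np.ones(len(T))],T[:,2],rcond=None)[0]; print('tilt deg',np.degrees(n[:2]))
E
```

```text
time: 13.05
ee_pos: [0.6457, -0.1092, 0.0022]
tcp_rot: [179.8, 0.0, 84.2]
wrist_force: [0.3, 0.8, 6.1]
opening: 0.0535
time: 13.55
ee_pos: [0.6457, -0.1093, 0.133]
tcp_rot: [179.7, 0.0, 84.2]
wrist_force: [0.2, -0.3, -1.1]
opening: 0.0536
9014 [[-0.0251 -0.0262 -0.0163]
 [ 0.0063 -0.0013 -0.0146]
 [ 0.0278  0.0252 -0.0002]]
[ 0.64568813 -0.10930967  0.13300303] ((0.00035070526064373553, -0.00016361751477234066), 0.028232108801603317)
tilt deg [ 0.44496499 -0.00689432]
```

```bash
python3 -m inch '[[0.2206,-0.217,0,0,0,0,0.6],[0.2206,-0.217,0,0,0,0,0.6],[0.2206,-0.217,0,0,0,0,0.6],[0.2206,-0.217,0,0,0,0,0.6],[0.2206,-0.217,0,0,0,0,0.6],[0.2206,-0.217,0,0,0,0,0.6],[0.2206,-0.217,0,0,0,0,0.6],[0.2206,-0.217,0,0,0,0,0.6],[0.2206,-0.217,0,0,0,0,0.6],[0.2206,-0.217,0.01,0,0,0,0.6],[0.2206,-0.217,0.02,0,0,0,0.6],[0.2206,-0.217,0.02,0,0,0,0.6]]'
python3 -m inch '[[0,0,0,0,0,0,0.6],[0,0,0,0,0,0,0.6]]'
```

```text
time: 14.6
ee_pos: [0.4499, 0.1312, 0.1064]
tcp_rot: [-179.8, 0.1, 84.2]
wrist_force: [-0.2, -0.7, -1.2]
opening: 0.0537
time: 14.77
ee_pos: [0.4509, 0.1316, 0.1092]
tcp_rot: [-179.9, 0.0, 84.1]
wrist_force: [1.3, 0.3, -1.2]
opening: 0.054
```

```bash
python3 -m inch '[[0.0007,0.0013,0,0,0,0,0.6],[0.0007,0.0013,0.006,0,0,0,0.6],[0.0007,0.0013,0.012,0,0,0,0.6],[0.0007,0.0013,0.018,0,0,0,0.6],[0.0007,0.0013,0.024,0,0,0,0.6],[0.0007,0.0013,0.029,0,0,0,0.6],[0.0007,0.0013,0.032,0,0,0,0.6],[0.0007,0.0013,0.032,0,0,0,0.6]]'
```

```text
time: 15.43
ee_pos: [0.4516, 0.1328, 0.0769]
tcp_rot: [-179.9, 0.0, 84.2]
wrist_force: [-0.2, 0.3, 0.5]
opening: 0.0536
```

```bash
python3 -m inch '[[0,0,0.006,0,0,0,0.6],[0,0,0.012,0,0,0,0.6],[0,0,0.016,0,0,0,0.6],[0,0,0.016,0,0,0,0.6],[0,0,0.016,0,0,0,0.6]]'
```

```text
time: 15.85
ee_pos: [0.4518, 0.1328, 0.0615]
tcp_rot: [-180.0, 0.0, 84.2]
wrist_force: [-0.0, 1.0, -0.1]
opening: 0.0539
```

```bash
python3 -m inch '[[0,0,0,0,0,0,0.4],[0,0,0,0,0,0,0.2],[0,0,0,0,0,0,0.2],[0,0,-0.03,0,0,0,0.2],[0,0,-0.07,0,0,0,0.2],[0,0,-0.11,0,0,0,0.2],[0,0,-0.155,0,0,0,0.2],[0,0,-0.155,0,0,0,0.2],[0,0,-0.155,0,0,0,0.2]]'
python3 top.py p2 .074
python3 - <<'E'
from h import *
s=shot('scene'); P=cloud(s); print('sanding px',P[250,320].round(3))
w=cv2.imread('pics/p2.png')[:,:,::-1]; a=cv2.resize(s[0][130:310,130:370],(512,384),interpolation=2)
save('f',cv2.resize(np.hstack([w,a]),(800,300)))
E
```

```text
time: 16.6
ee_pos: [0.4533, 0.1333, 0.22]
tcp_rot: [179.7, -0.1, 84.2]
wrist_force: [0.7, -0.6, -0.2]
opening: 0.0683
[0.45331535 0.13327558 0.22001737] [ 1.79702795e+02 -1.20873712e-01  8.42115963e+01]
ring 1984 ((0.4513604938983917, 0.13372667133808136), 0.027853718027472496) [0.07150893 0.07284342 0.07404083]
tilt deg [ 0.14427358 -0.1495325 ]
post 322 [0.45166024 0.13228075 0.08306468] [0.01879873 0.01924983 0.00803047]
sanding px [ 0.621 -0.251  0.03 ]
```

View pics/f.png

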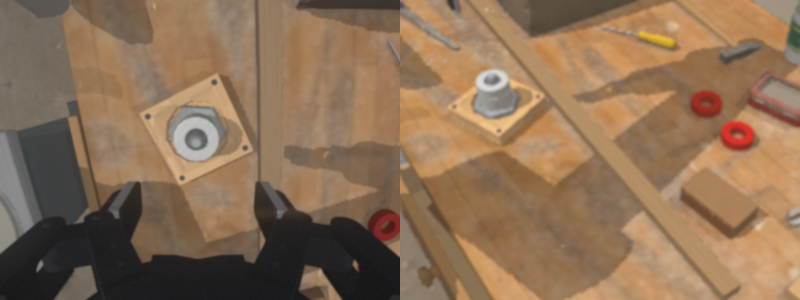

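Both rings are stacked flat on the post at (195,138). The sanding block and red rings haven't moved, and the gripper is clear. Handing in.

```bash
python3 -c "
from workcell import order; print(order.job_done())"
```

```text
the job is handed in; nothing more can be done
None
```

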